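Shift the gearbox selector into the tagged gate

TASK

On the gearbox with the red handle, shift the selector into the gate with the yellow tag: pull the handle straight up out of its middle gate, turn it until the pointer stands over the gate at the yellow tag, let it drop fully home there and let go. Leave the selector with the blue handle alone.

Things in the scene. Friction and masses are not known exactly. Their poses are not given: they have to be found in the camera images.
- red_handle (a point): Red selector handle on top of a grey gearbox: upright grip bar 56 mm long, 18 thick, 36 tall, turning about a vertical axis. The point is the bar's centre, on the axis, 18 mm below its top, 147 mm above the bench when down, 34 mm above the gate blocks. z up; x along the bar towards the pointer (red rod at the handle's foot, tip 65 mm from the axis); y across its two flat gripping faces.
- red_lift (a joint): Pull of the red handle: 0 down in a gate, 0.024 at the upper stop. Spring and weight hold it down with 7 to 10 N. From 0.013 the pointer clears the steel blocks between the three gates (start in the middle, others 50 degrees to each side); it then turns easily, 57 degrees at most each way. Bevelled edges: let go within 10 degrees of a gate's middle, it drops home. Play in a gate 6 degrees.
- yellow_mark (a point): Yellow round tag, 22 mm across, 4 mm thick, on the round dark cover of the red-handled gearbox, 76 mm from the handle's axis, at the outer end of the gate to shift into, 50 degrees to the left or right of the middle gate. The point is the centre of its top face. A like white tag marks the other side's gate.
- blue_pointer (a point): Tip of the pointer (65 mm from the axis) of the blue handle on the other, otherwise like gearbox, which has two white tags and is to be left alone. x points outward along the pointer, z up.

How it is judged:
By the outcome, as a careful person would: the job done as asked, in the order asked, and still so for the second after the job is handed in, with the robot touching nothing.
It also fails if it takes over 35 s, if anything falls off the work surface, if the arm or the gripper's body presses on something with over 40 N, if the wrist force passes 120 N, or if a joint passes its speed limit or range.

ROBOT

A 7-joint arm with a two-finger parallel gripper is mounted at the origin on the work surface. World frame = base frame: x ahead of the robot, y to its left, z up, the work surface at z = 0. Lengths are in m, angles in rad, forces in N, time in s.
With the tool pointing down it reaches from about 0.425 to 0.875 m from the base axis. Payload 4.7 kg.
Tool frame: the origin (TCP) lies at the very end of the fingers, on their centre line; the grasp point (between the pads) lies 19 mm behind it; z points along the fingers, y is the line along which they close (so a half turn about z gives the same grasp; the last joint's range is limited). The gripper opens to 87 mm and grips with 3 to 60 N. Pads are 19 mm wide; open, the fingers measure 117 mm over their backs; the gripper's body (75 mm by 190 mm) begins 51 mm behind the grasp point.
Start: joints at [1.183, 0.321, -0.07, 1.45, 0.023, 1.371, -0.057], TCP at [0.254, -0.598, 0.223] pointing down, gripper open.
Joint ranges: [-2.86, 2.86], [-0.3, 2.09], [-1.38, 1.24], [0.06, 2.45], [-1.56, 4.7], [0.09, 2.05], [-2.69, 2.69]. Speed limits (rad/s): [2.57, 2.57, 3.14, 3.14, 3.14, 3.14, 3.14].

INTERFACE

Orientations are given as a unit quaternion [w, x, y, z].
In Python, from plant import r gives the robot as it stands. The module is installed in compiled form; this text tells all that it offers.
- The arm moves only by the tool servo_tool, never from a script. Its argument "targets" is a list of rows, each an object of numbers: "dx", "dy", "dz": the shift along the tool's x, y, z in mm; "roll": the turn about the tool's z in rad. A call has 1 to 12 rows; each row is the pose to reach, as a shift and turn from the pose commanded when the call began, along the tool's axes at that moment; what a row does not reach only later rows make up. A row lasts 1/12 s, in which the tool goes at most 41.7 mm and 7.16 degrees, less where a joint would pass 70% of its speed; a pose out of reach is approached as far as the arm can. A call with a gripper value outside its range is refused whole. "fingers" is the opening, from 0 (shut) to 1 (fully open), set as the call begins (left out, the last holds). The fingers move at their own pace and stop on an object; the grip force is fixed at half the most. Time passes only in rows, so rows that repeat a pose let the fingers close. It gives the time, the measured TCP pose, the force, the opening and the grip force at its end, in the units of the state.
- r.sense(): the state, without advancing time (a new reading comes with each control period).
- r.read_camera(name): name is "scene" or "top"; returns a dict with "image" (480x640x3 uint8, blue, green, red), "intrinsics" (3x3 intrinsics, pixels), "R" (3x3) and "t" (3): a world point X has camera coordinates R X + t. Camera axes: x right, y down, z forward; pixel columns grow to the right and rows downward; lengths in m; the calibration is good to about 2 mm. A picture is of the moment at which its call begins. There is no depth.
- r.job_done(): hands the job in; it is judged then, once.
Trained networks look in a picture, given as the dict that the camera call returned (one of the last four; its "shot" number tells which), for a name from the list of things; names that differ only in an ending like _2 or _b are one class to them, and where a whole thing is asked for, a point or a joint stands for the part that bears it (a point fixed in the world has none). Each returns a list of dicts, best first, with "confidence" (0 to 1); they miss things now and then, are a little off and sometimes report something else, mostly with a low value. They report only what shows in the picture. A call takes as long as a camera call.
- r.boxes_of(label, picture): "rect" ([left, top, right, bottom] in pixels, round what is visible of it).
- r.trace(label, picture): "region" (480x640 bool, what is visible of it) and "rect" ([left, top, right, bottom] in pixels, round what is visible of it).
The state is a dict: "time": time; "joints": joint angles; "qd": joint speeds; "effort": joint torques, N m; "position": TCP position; "tcp_rot": TCP orientation; "contact_force": force on the tool from outside, world axes, zero at the start; "ft_torque": the same for the moment, N m; "finger_gap": finger opening in m; "finger_force": force on a finger pad.
Only numpy, scipy, OpenCV 4.12 (cv2) and the standard library are available. Lean on these libraries where they do the work, as an engineer would, in place of code of your own. Each camera call takes 0.05 s, during which the arm holds its last target. There are 200 camera calls.

## Working session

There is one attempt and no reset: what is moved stays moved. The work goes in short steps, Python scripts to look and compute and a tool call to move; the robot and the scene stay as the last step left them, time stands still between calls to the robot, and variables do not carry over. Pictures are saved under pics/ and viewed, at most 10 in all, crops included, and the job is handed in when it is done.

Besides the shell and the picture viewer there is one more tool, called after "Emit:" by a JSON object that holds its "name" and its "arguments", one argument or row to a line. servo_tool: Moves the arm, as the interface text tells. Its arguments: {"type":"object","properties":{"targets":{"type":"array"},"fingers":{"type":"number"}},"required":["targets"]}

```bash
mkdir -p pics
cat > h.py <<'E'
import numpy as np, cv2
from plant import r
def ray(p,u,v,z):
    K,R,t=map(np.array,(p["intrinsics"],p["R"],p["t"]))
    d=R.T@np.linalg.solve(K,[u,v,1.]); c=-R.T@t
    return c+d*(z-c[2])/d[2]
def cen(q): 
    m=q["region"]; ys,xs=np.nonzero(m); return xs.mean(),ys.mean()
E
python3 - <<'E'
from h import *
s=r.sense(); print({k:np.round(s[k],3) for k in("time","position","tcp_rot","contact_force","finger_gap")})
for c in("scene","top"):
    p=r.read_camera(c); cv2.imwrite(f"pics/{c}0.png",p["image"])
    print(c,"cam",np.round(-np.array(p["R"]).T@p["t"],3))
    for n,z in(("red_handle",.147),("yellow_mark",.117),("blue_pointer",.147)):
        for q in r.trace(n,p)[:3]:
            u,v=cen(q); print(n,round(q["confidence"],2),q["rect"],round(u),round(v),ray(p,u,v,z).round(4))
E
```

```text
{'time': np.float64(0.0), 'position': array([ 0.254, -0.598,  0.221]), 'tcp_rot': array([-0.001,  0.98 ,  0.2  , -0.   ]), 'contact_force': array([-0.266, -0.229,  0.426]), 'finger_gap': np.float64(0.087)}
scene cam [ 1.037 -0.079  0.681]
red_handle 0.91 [427.3, 218.4, 464.4, 273.8] 440 242 [0.5613 0.1451 0.147 ]
yellow_mark 0.41 [470.2, 252.2, 486.1, 262.2] 479 258 [0.5756 0.2145 0.117 ]
blue_pointer 0.98 [204.2, 232.5, 228.9, 301.7] 215 264 [ 0.5815 -0.2239  0.147 ]
top cam [ 0.407 -0.034  0.963]
red_handle 0.79 [177.6, 236.6, 210.5, 286.4] 191 265 [0.5423 0.1483 0.147 ]
yellow_mark 0.69 [144.2, 249.4, 160.0, 268.3] 149 258 [0.5584 0.2191 0.117 ]
blue_pointer 0.86 [428.6, 216.6, 455.6, 269.1] 442 250 [ 0.5601 -0.2242  0.147 ]
```

Run:
```python
from h import *
a=cv2.imread("pics/scene0.png")[190:310,390:520]; b=cv2.imread("pics/top0.png")[200:320,120:250]
f=lambda i:cv2.resize(i,(400,369),interpolation=cv2.INTER_CUBIC)
cv2.imwrite("pics/c0.png",np.hstack([f(a),f(b)]))
```

```text
(no output)
```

View pics/c0.png

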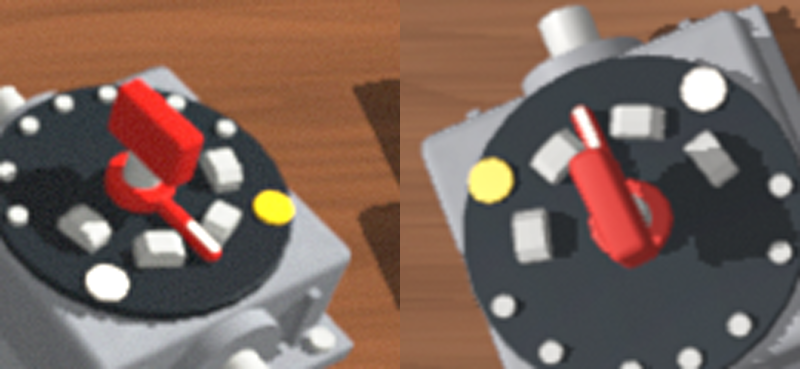

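View pics/top0.png

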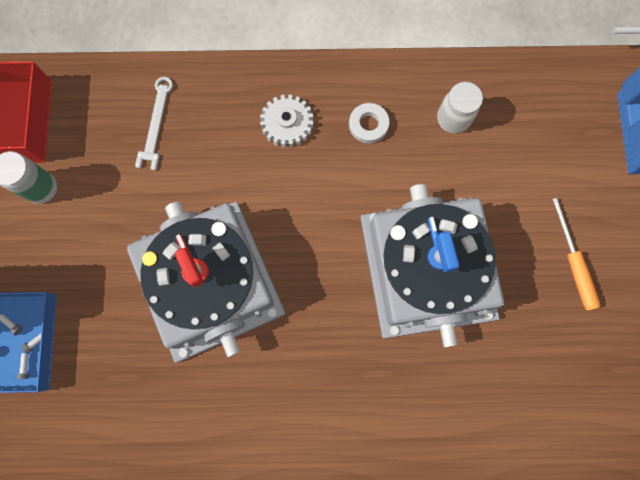

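The yellow tag is to the left of the pointer seen from the axis: scene (479,257), top (150,258). White is at scene (425,282), top (218,229). The pointer tip is at scene (459,273), top (178,236). The handle is in the middle gate, so I triangulate these.

Run:
```python
from h import *
p=r.read_camera("scene");q=r.read_camera("top")
P=lambda c:np.array(c["intrinsics"])@np.c_[c["R"],c["t"]]
def tri(a,b):
    X=cv2.triangulatePoints(P(p),P(q),np.array(a,float),np.array(b,float))[:,0];X=X[:3]/X[3]
    return X
Y=tri((478.7,257.3),(149.6,258.5));W=tri((424.8,281.7),(218.5,228.6));T=tri((459.2,273.5),(177.9,235.7))
print("Y",Y.round(4),"W",W.round(4),"tip",T.round(4),"chord",np.linalg.norm(Y-W))
d=(Y-W)[:2];d/=np.linalg.norm(d);n=np.array([d[1],-d[0]]);m=(Y+W)[:2]/2
if n@(T[:2]-m)<0:n=-n
ax=m-n*.076*np.cos(np.radians(50));print("axis",ax,"mid dir",np.degrees(np.arctan2(n[1],n[0])),"ptr",np.degrees(np.arctan2(*(T[:2]-ax)[::-1])),np.linalg.norm(T[:2]-ax))
print("yellow dir",np.degrees(np.arctan2(*(Y[:2]-ax)[::-1])))
for c in(p,q):
    X=P(c)@np.r_[ax,.147,1];print("proj bar centre",X[:2]/X[2])
    X=P(c)@np.r_[ax,.165,1];print("proj bar top",X[:2]/X[2])
from scipy.spatial.transform import Rotation as Ro
s=r.sense();M=Ro.from_quat(s["tcp_rot"],scalar_first=True).as_matrix();print(M.round(3),s["position"],s["joints"],s["time"])
```

```text
Y [0.5611 0.2235 0.1004] W [0.6075 0.1166 0.1009] tip [0.5963 0.1791 0.1031] chord 0.11654224470740739
axis [0.53952147 0.1505606 ] mid dir 23.456153654837923 ptr 26.698971556612054 0.06352280962190825
yellow dir 73.48095441375658
proj bar centre [440.19529687 232.26796682]
proj bar top [442.25727245 224.81608305]
proj bar centre [189.3170685  266.83677875]
proj bar top [186.56509187 264.87702894]
[[ 0.92   0.391 -0.   ]
 [ 0.391 -0.92  -0.   ]
 [-0.     0.    -1.   ]] [ 0.25417193 -0.59824395  0.22256693] [ 1.18309665  0.32099597 -0.070076    1.45054378  0.02256807  1.37079885
 -0.05689457] 0.5
```

Emit:
{"name": "servo_tool", "arguments": {
  "targets": [
    {"dx": 14,"dy": -14},
    {"dx": 42,"dy": -43},
    {"dx": 70,"dy": -72},
    {"dx": 98,"dy": -101},
    {"dx": 126,"dy": -130},
    {"dx": 154,"dy": -159},
    {"dx": 182,"dy": -188},
    {"dx": 210,"dy": -217},
    {"dx": 238,"dy": -246},
    {"dx": 266,"dy": -275},
    {"dx": 294,"dy": -304},
    {"dx": 320,"dy": -331}
  ],
  "fingers": 1
}}

```text
$.targets[0]: bad value
```

Emit:
{"name": "servo_tool", "arguments": {
  "targets": [
    {"dx": 28,"dy": -29},
    {"dx": 56,"dy": -58},
    {"dx": 84,"dy": -87},
    {"dx": 112,"dy": -116},
    {"dx": 140,"dy": -145},
    {"dx": 168,"dy": -175},
    {"dx": 195,"dy": -205},
    {"dx": 217,"dy": -228},
    {"dx": 230,"dy": -241},
    {"dx": 235,"dy": -246},
    {"dx": 235,"dy": -246},
    {"dx": 235,"dy": -246}
  ]
}}

```text
$.targets[0]: bad value
```

```bash
cat > look.py <<'E'
import sys
from h import *
from scipy.spatial.transform import Rotation as Ro
p=r.read_camera("scene");q=r.read_camera("top");s=r.sense()
M=Ro.from_quat(s["tcp_rot"],scalar_first=True).as_matrix()
print(s["time"],s["position"].round(4) if hasattr(s["position"],"round") else s["position"],"F",np.round(s["contact_force"],1),"gap",s["finger_gap"],"j",np.round(s["joints"],2))
print("toolx yaw",np.degrees(np.arctan2(M[1,0],M[0,0])),"z",M[:,2].round(3))
d=np.array([.5395,.1506,.128])-s["position"];print("to grasp tool mm",(M.T@d*1000).round(1))
f=lambda i:cv2.resize(i,(400,400),interpolation=cv2.INTER_CUBIC)
cv2.imwrite(f"pics/{sys.argv[1]}.png",np.hstack([f(p["image"][170:310,370:510]),f(q["image"][190:330,115:255])]))
E
python3 look.py c1
```

```text
0.6 [ 0.2542 -0.5983  0.2226] F [0.3 0.  0.4] gap 0.08712273595868775 j [ 1.18  0.32 -0.07  1.45  0.02  1.37 -0.06]
toolx yaw 23.02072415149332 z [-0. -0. -1.]
to grasp tool mm [ 555.5 -577.6   94.5]
```

View pics/c1.png

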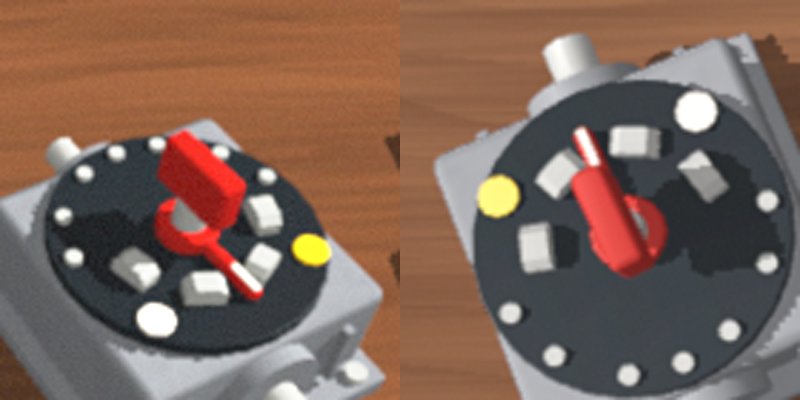

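The calls were refused because each row needs all four fields. The picture is unchanged, with the handle still in its middle gate.

Emit:
{"name": "servo_tool", "arguments": {
  "targets": [
    {"dx": 14,"dy": -14,"dz": 0,"roll": 0},
    {"dx": 42,"dy": -43,"dz": 0,"roll": 0},
    {"dx": 70,"dy": -72,"dz": 0,"roll": 0},
    {"dx": 98,"dy": -101,"dz": 0,"roll": 0},
    {"dx": 126,"dy": -130,"dz": 0,"roll": 0},
    {"dx": 154,"dy": -159,"dz": 0,"roll": 0},
    {"dx": 182,"dy": -188,"dz": 0,"roll": 0},
    {"dx": 210,"dy": -217,"dz": 0,"roll": 0},
    {"dx": 238,"dy": -246,"dz": 0,"roll": 0},
    {"dx": 266,"dy": -275,"dz": 0,"roll": 0},
    {"dx": 294,"dy": -304,"dz": 0,"roll": 0},
    {"dx": 320,"dy": -331,"dz": 0,"roll": 0}
  ],
  "fingers": 1
}}

```text
time: 1.6
position: [0.4198, -0.1661, 0.223]
tcp_rot: [0.001, 0.98, 0.2, 0.0]
contact_force: [1.4, 0.1, 0.7]
finger_gap: 0.0867
finger_force: 0.0
```

Emit:
{"name": "servo_tool", "arguments": {
  "targets": [
    {"dx": 28,"dy": -29,"dz": 0,"roll": 0},
    {"dx": 56,"dy": -58,"dz": 0,"roll": 0},
    {"dx": 84,"dy": -87,"dz": 0,"roll": 0},
    {"dx": 112,"dy": -116,"dz": 0,"roll": 0},
    {"dx": 140,"dy": -145,"dz": 0,"roll": 0},
    {"dx": 168,"dy": -175,"dz": 0,"roll": 0},
    {"dx": 195,"dy": -205,"dz": 0,"roll": 0},
    {"dx": 217,"dy": -228,"dz": 0,"roll": 0},
    {"dx": 230,"dy": -241,"dz": 0,"roll": 0},
    {"dx": 235,"dy": -246,"dz": 0,"roll": 0},
    {"dx": 235,"dy": -246,"dz": 0,"roll": 0},
    {"dx": 235,"dy": -246,"dz": 0,"roll": 0}
  ]
}}

```text
time: 2.6
position: [0.5392, 0.1487, 0.2223]
tcp_rot: [0.0, 0.98, 0.199, -0.0]
contact_force: [-0.3, -0.3, -0.0]
finger_gap: 0.0867
finger_force: 0.0
```

```bash
python3 look.py c2
```

```text
2.7 [0.5393 0.1476 0.2224] F [ 0.1 -0.2  0.8] gap 0.08727249782555006 j [ 0.4   0.2  -0.8   1.66  0.15  1.35 -1.6 ]
toolx yaw 22.864587062381084 z [-0.    -0.002 -1.   ]
to grasp tool mm [ 1.4 -2.8 94.4]
```

View pics/c2.png

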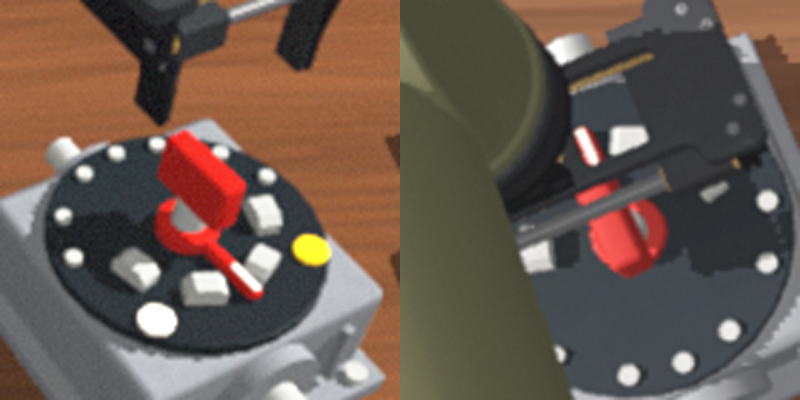

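The gripper hovers squarely over the red handle, with the bar between the fingers. I'll descend and grip.

Emit:
{"name": "servo_tool", "arguments": {
  "targets": [
    {"dx": 1,"dy": -2,"dz": 15,"roll": -0.03},
    {"dx": 1,"dy": -2,"dz": 35,"roll": -0.03},
    {"dx": 1,"dy": -2,"dz": 55,"roll": -0.03},
    {"dx": 1,"dy": -2,"dz": 72,"roll": -0.03},
    {"dx": 1,"dy": -2,"dz": 84,"roll": -0.03},
    {"dx": 1,"dy": -2,"dz": 91,"roll": -0.03},
    {"dx": 1,"dy": -2,"dz": 93,"roll": -0.03},
    {"dx": 1,"dy": -2,"dz": 93,"roll": -0.03},
    {"dx": 1,"dy": -2,"dz": 93,"roll": -0.03}
  ]
}}

```text
time: 3.45
position: [0.5401, 0.152, 0.1305]
tcp_rot: [0.0, 0.977, 0.214, 0.001]
contact_force: [-0.1, 0.8, -0.0]
finger_gap: 0.0871
finger_force: 0.0
```

Emit:
{"name": "servo_tool", "arguments": {
  "targets": [
    {"dx": 0,"dy": 0,"dz": 0,"roll": 0},
    {"dx": 0,"dy": 0,"dz": 0,"roll": 0},
    {"dx": 0,"dy": 0,"dz": 0,"roll": 0},
    {"dx": 0,"dy": 0,"dz": 0,"roll": 0},
    {"dx": 0,"dy": 0,"dz": 0,"roll": 0},
    {"dx": 0,"dy": 0,"dz": 0,"roll": 0},
    {"dx": 0,"dy": 0,"dz": 0,"roll": 0},
    {"dx": 0,"dy": 0,"dz": 0,"roll": 0},
    {"dx": 0,"dy": 0,"dz": 0,"roll": 0},
    {"dx": 0,"dy": 0,"dz": 0,"roll": 0}
  ],
  "fingers": 0
}}

```text
time: 4.28
position: [0.5394, 0.152, 0.1295]
tcp_rot: [0.0, 0.977, 0.214, -0.0]
contact_force: [-0.5, 0.2, 0.6]
finger_gap: 0.0284
finger_force: 0.0
```

```bash
python3 look.py c3
```

```text
4.3833 [0.5401 0.1506 0.1295] F [ 1.9 -3.2 -0.4] gap 0.020439424270178176 j [ 0.37  0.29 -0.79  1.77  0.22  1.18 -1.63]
toolx yaw 24.723418950697006 z [ 0.001 -0.002 -1.   ]
to grasp tool mm [-0.5 -0.2  1.5]
```

View pics/c3.png

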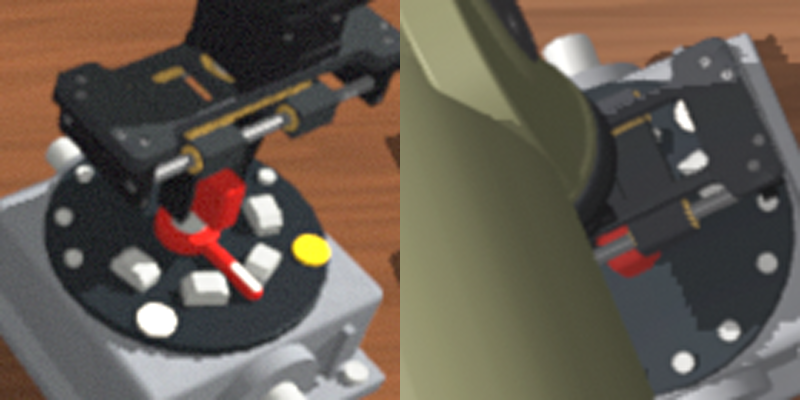

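The fingers straddle the bar and are just touching it. I'll let the grip settle.

Emit:
{"name": "servo_tool", "arguments": {
  "targets": [
    {"dx": 0,"dy": 0,"dz": 0,"roll": 0},
    {"dx": 0,"dy": 0,"dz": 0,"roll": 0},
    {"dx": 0,"dy": 0,"dz": 0,"roll": 0},
    {"dx": 0,"dy": 0,"dz": 0,"roll": 0},
    {"dx": 0,"dy": 0,"dz": 0,"roll": 0}
  ]
}}

```text
time: 4.8
position: [0.5401, 0.1507, 0.1296]
tcp_rot: [0.001, 0.977, 0.214, 0.0]
contact_force: [2.0, -4.6, 0.7]
finger_gap: 0.018
finger_force: 30.0
```

Emit:
{"name": "servo_tool", "arguments": {
  "targets": [
    {"dx": 0,"dy": 0,"dz": -3,"roll": 0},
    {"dx": 0,"dy": 0,"dz": -7,"roll": 0},
    {"dx": 0,"dy": 0,"dz": -11,"roll": 0},
    {"dx": 0,"dy": 0,"dz": -15,"roll": 0},
    {"dx": 0,"dy": 0,"dz": -18,"roll": 0},
    {"dx": 0,"dy": 0,"dz": -19,"roll": 0},
    {"dx": 0,"dy": 0,"dz": -19,"roll": 0},
    {"dx": 0,"dy": 0,"dz": -19,"roll": 0}
  ]
}}

```text
time: 5.47
position: [0.54, 0.1504, 0.147]
tcp_rot: [0.001, 0.977, 0.214, 0.0]
contact_force: [6.0, -4.0, -9.1]
finger_gap: 0.0177
finger_force: 48.6
```

```bash
python3 look.py c4
```

```text
5.5667 [0.54   0.1504 0.1469] F [ 5.6 -4.1 -9.1] gap 0.017762169089432192 j [ 0.37  0.27 -0.8   1.75  0.21  1.21 -1.62]
toolx yaw 24.68560739312324 z [ 0.    -0.001 -1.   ]
to grasp tool mm [-0.3 -0.4 18.9]
```

View pics/c4.png

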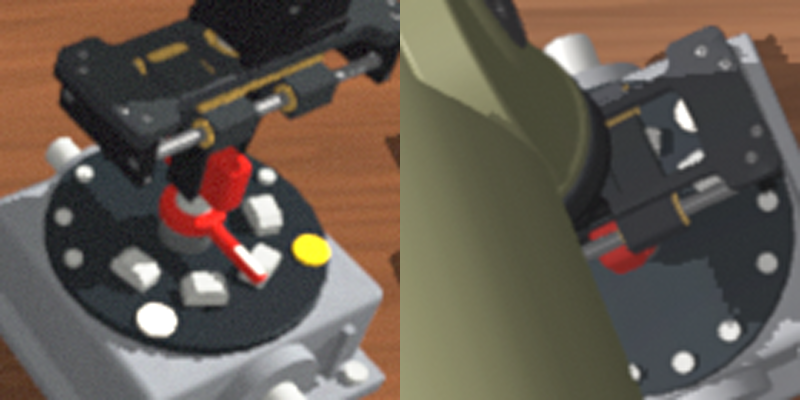

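The handle and pointer are lifted clear, about 17 mm up with a spring load of about 9 N. Next I turn about 49° counter-clockwise, towards yellow.

Emit:
{"name": "servo_tool", "arguments": {
  "targets": [
    {"dx": 0,"dy": 0,"dz": 0,"roll": -0.04},
    {"dx": 0,"dy": 0,"dz": 0,"roll": -0.12},
    {"dx": 0,"dy": 0,"dz": 0,"roll": -0.21},
    {"dx": 0,"dy": 0,"dz": 0,"roll": -0.3},
    {"dx": 0,"dy": 0,"dz": 0,"roll": -0.4},
    {"dx": 0,"dy": 0,"dz": 0,"roll": -0.5},
    {"dx": 0,"dy": 0,"dz": 0,"roll": -0.6},
    {"dx": 0,"dy": 0,"dz": 0,"roll": -0.69},
    {"dx": 0,"dy": 0,"dz": 0,"roll": -0.77},
    {"dx": 0,"dy": 0,"dz": 0,"roll": -0.83},
    {"dx": 0,"dy": 0,"dz": 0,"roll": -0.86},
    {"dx": 0,"dy": 0,"dz": 0,"roll": -0.86}
  ]
}}

```text
time: 6.57
position: [0.5399, 0.1507, 0.147]
tcp_rot: [0.0, 0.798, 0.602, -0.0]
contact_force: [4.6, -3.5, -9.8]
finger_gap: 0.0176
finger_force: 47.2
```

```bash
python3 look.py c5
```

```text
6.6667 [0.5399 0.1507 0.147 ] F [ 5.3 -3.3 -9.2] gap 0.01808745498071335 j [ 0.48  0.31 -0.93  1.75  0.26  1.22 -0.8 ]
toolx yaw 73.97229364057658 z [ 0.    -0.001 -1.   ]
to grasp tool mm [-0.2 -0.3 19. ]
```

View pics/c5.png

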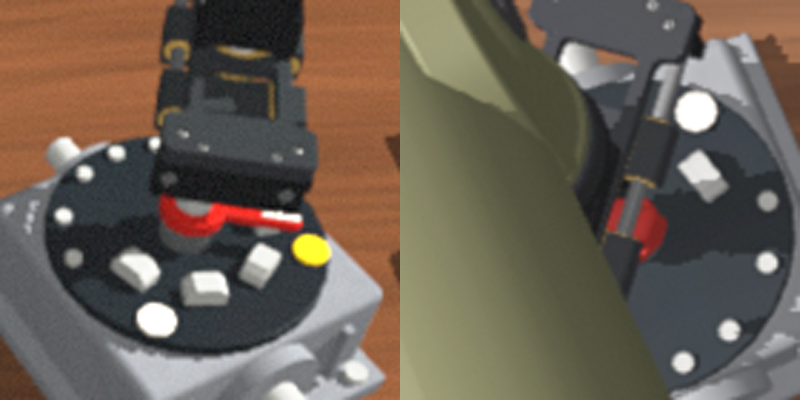

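The pointer now stands by the yellow tag, tip at about scene (475,247). I'll check its angle.

Run:
```python
from h import *
p=r.read_camera("scene")
for z in(.118,.121,.124):
    T=ray(p,475,247.2,z); d=T[:2]-[.5395,.1506]; print(T,np.hypot(*d),np.degrees(np.arctan2(d[1],d[0])))
```

```text
[0.55246451 0.21464584 0.118     ] 0.06534484227411035 78.55650985868513
[0.55504583 0.21308165 0.121     ] 0.06438656331618879 76.02814826995903
[0.55762715 0.21151746 0.124     ] 0.06355730070997477 73.4286286477551
```

Emit:
{"name": "servo_tool", "arguments": {
  "targets": [
    {"dx": 0,"dy": 0,"dz": 2,"roll": 0},
    {"dx": 0,"dy": 0,"dz": 5,"roll": 0},
    {"dx": 0,"dy": 0,"dz": 8,"roll": 0},
    {"dx": 0,"dy": 0,"dz": 8,"roll": 0},
    {"dx": 0,"dy": 0,"dz": 8,"roll": 0}
  ]
}}

```text
time: 7.13
position: [0.5399, 0.1507, 0.139]
tcp_rot: [0.0, 0.799, 0.602, -0.0]
contact_force: [5.3, -3.4, -8.2]
finger_gap: 0.0184
finger_force: 46.7
```

Emit:
{"name": "servo_tool", "arguments": {
  "targets": [
    {"dx": 0,"dy": 0,"dz": 2,"roll": 0},
    {"dx": 0,"dy": 0,"dz": 5,"roll": 0},
    {"dx": 0,"dy": 0,"dz": 8,"roll": 0},
    {"dx": 0,"dy": 0,"dz": 9,"roll": 0},
    {"dx": 0,"dy": 0,"dz": 10,"roll": 0},
    {"dx": 0,"dy": 0,"dz": 10,"roll": 0},
    {"dx": 0,"dy": 0,"dz": 10,"roll": 0}
  ]
}}

```text
time: 7.72
position: [0.5399, 0.1508, 0.1305]
tcp_rot: [0.001, 0.799, 0.602, -0.0]
contact_force: [1.3, -4.8, -0.3]
finger_gap: 0.0176
finger_force: 46.9
```

Emit:
{"name": "servo_tool", "arguments": {
  "targets": [
    {"dx": 0,"dy": 0,"dz": 0,"roll": 0},
    {"dx": 0,"dy": 0,"dz": 0,"roll": 0},
    {"dx": 0,"dy": 0,"dz": 0,"roll": 0},
    {"dx": 0,"dy": 0,"dz": 0,"roll": 0},
    {"dx": 0,"dy": 0,"dz": 0,"roll": 0},
    {"dx": 0,"dy": 0,"dz": 0,"roll": 0},
    {"dx": 0,"dy": 0,"dz": 0,"roll": 0},
    {"dx": 0,"dy": 0,"dz": 0,"roll": 0},
    {"dx": 0,"dy": 0,"dz": 0,"roll": 0}
  ],
  "fingers": 1
}}

```text
time: 8.47
position: [0.5394, 0.1521, 0.1305]
tcp_rot: [-0.0, 0.799, 0.602, -0.0]
contact_force: [0.6, 0.1, -0.6]
finger_gap: 0.0699
finger_force: 0.0
```

Emit:
{"name": "servo_tool", "arguments": {
  "targets": [
    {"dx": 0,"dy": 0,"dz": -5,"roll": 0},
    {"dx": 0,"dy": 0,"dz": -20,"roll": 0},
    {"dx": 0,"dy": 0,"dz": -40,"roll": 0},
    {"dx": 0,"dy": 0,"dz": -60,"roll": 0},
    {"dx": 0,"dy": 0,"dz": -80,"roll": 0},
    {"dx": 0,"dy": 0,"dz": -100,"roll": 0},
    {"dx": 0,"dy": 0,"dz": -115,"roll": 0},
    {"dx": 0,"dy": 0,"dz": -120,"roll": 0},
    {"dx": 0,"dy": 0,"dz": -120,"roll": 0},
    {"dx": 0,"dy": 0,"dz": -120,"roll": 0}
  ]
}}

```text
time: 9.3
position: [0.5393, 0.152, 0.2501]
tcp_rot: [0.0, 0.799, 0.602, -0.0]
contact_force: [0.3, -0.6, 0.0]
finger_gap: 0.0869
finger_force: 0.0
```

```bash
python3 look.py c6
```

```text
9.4 [0.5388 0.1517 0.2493] F [ 0.3 -0.5 -1.2] gap 0.08702970872529757 j [ 0.51  0.22 -0.96  1.61  0.18  1.4  -0.74]
toolx yaw 74.0105372969202 z [-0.002 -0.    -1.   ]
to grasp tool mm [ -0.8   1.1 121.3]
```

View pics/c6.png

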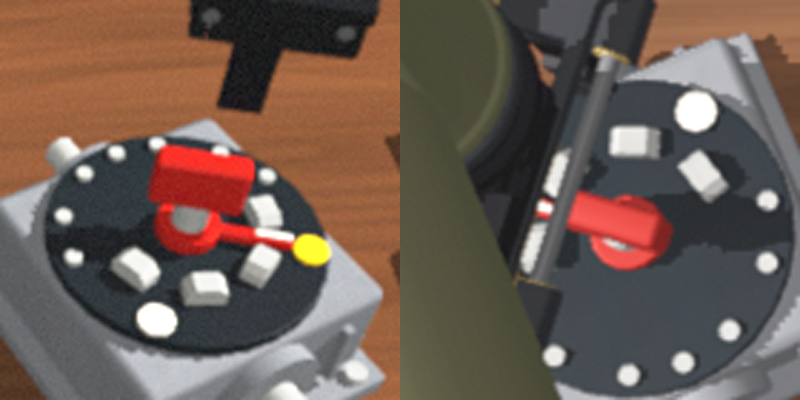

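The pointer lies down between the two blocks, pointing at the yellow tag at crop (310,250). The hub is at its original low height and the gripper is clear, so I'm handing in.

```bash
python3 -c "
from plant import r
print(r.job_done())"
```

```text
the job is handed in; nothing more can be done
None
```

I shifted the red selector into the yellow-tag gate, dropped it home and released it. The last picture shows the gripper clear, the blue selector was never touched, and the job was handed in at about 9.4 s.

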